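# Dock a tube rack and draw it into line with a tapered drift

## Task

Slide the near tube rack fully home against its stop, so that its yellow tongue lies under the blue tongue of the fixed rack. Then take the orange-headed tapered drift from the stand and push it straight down through the holes of both tongues until its flange sits flush on the blue tongue and the racks are pulled into line, and let go. Leave the tubes and everything else on the bench where they are.

Things in the scene. Friction and masses are not known exactly. Their poses are not given: they have to be found in the camera images.
- dock: Fixed aluminium deck 420 x 150 x 12 mm, x -250 to +170 mm. Origin at bench level under the upper hole; x points from the sliding rack to the fixed rack, z up. Fixed blue rack: x +50 to +150, y +-60 mm, flat top at z 105 mm; two capped tubes at x +122, y +-36 mm reach z 132 mm. Its blue tongue, 60 mm wide, z 97 to 105 mm, reaches back to x -35 mm.
- upper_hole (a point): Centre of the 26 mm through hole of the fixed blue tongue, at its upper face (z 105 mm). Below the hole there is free depth down to z 12 mm. Axes as dock.
- carriage (a joint): Distance (m) the sliding rack still has to go along the dock's +x to its rigid stop: 0 = fully home, at most 0.085. Slides with about 2.5 N friction and stays where it is left. At 0 both holes agree along x.
- rack (a joint): Sideways offset (m) of the sliding rack along the dock's +y: 0 = its hole in line with the upper hole. It floats on a spring (1400 N/m, 2.5 N friction, travel -2 to +9 mm) that makes it rest about 4 to 8 mm off line and pushes it back when nudged; only the drift holds it in line.
- lower_hole (a point): Centre of the 26 mm through hole in the sliding rack's yellow tongue, at the tongue's upper face (z 94 mm; tongue 60 mm wide, 8 mm thick, reaching 30 mm past the hole). Moves with the rack; once home it lies 3 mm under the blue tongue. Axes as dock. The sliding blue rack spans -160 to -50 mm in x from here, its flat top at this height.
- push_tab (a point): Centre of the upper edge of the sliding rack's yellow upright tab, the place to hold or push: 12 mm thick along the dock's x, 50 mm wide along y, 55 mm high (z 94 to 149 mm), 90 mm behind the lower hole. Two capped tubes stand 48 mm behind it at y +-43 mm, tops at z 128 mm. Axes as dock.
- stand: Fixed blue rack with three through places in a row along its y, at y -60, 0 and +60 mm; 80 x 200 mm, top face at z 95 mm. Origin at bench level under its centre. The drift stands in one of the places, tubes in the other two.
- drift: Tapered steel drift with orange head, upright, point down, 141 mm long, about 0.3 kg. Origin on its axis at the underside of its flange (diameter 42, 6 mm thick, resting on the stand's top); round head of diameter 30, 6 to 61 mm above the origin; shank of diameter 24 down to -24 mm, then taper to diameter 8 at -80 mm. z along the axis, up. Pushing home takes 5 to 15 N.
- tube_green: Green-capped tube, diameter 29 (cap 33), 114 mm long, upright in the stand, top at z 120 mm; origin at its lower end. Leave it.
- tube_red: Red-capped tube, same sizes, upright in the stand; origin at its lower end. Leave it.
- reagent: Amber bottle, diameter 64, 140 mm high, origin under its centre. Leave it.
- beaker: White cup, diameter 70, 90 mm high, origin under its centre. Leave it.
- tip_box: Green box 120 x 85 x 60 mm, origin under its centre. Leave it.
- jar: Glass jar with red lid, diameter 70, 90 mm high, origin under its centre. Leave it.
There are look-alikes about, which are no part of the job. What is shaped like the drift but purple is not meant.

How it is judged (in metres and radians):
On the way, in this order (a step that is already met when the one before it is completed fails the run):
1. the sliding rack is fully home against its stop, within 3 mm (value of joint carriage below 0.003 m), for 0.2 s.
2. the drift is through both holes and home on the blue tongue (distance between drift and upper_hole below 0.004 m and angle between drift's own z axis and vertical below 0.07 rad), for 0.2 s.
At the end, for the whole second after the job is handed in: The sliding rack is home (within 3 mm) and in line (within 2.8 mm sideways), the drift stands upright (within 4 degrees) and at rest through both holes, its flange on the blue tongue (flange centre within 4 mm of the centre of the upper hole's mouth), released (all of step 2 and value of joint carriage below 0.003 m and value of joint rack between -0.0028 and 0.0028 m and linear speed of drift below 0.02 m/s); the robot touches nothing.
It fails at once if a tube in the stand is lifted, or another thing on the bench is moved by more than 20 mm (distance of any of tube_green, tube_red, reagent, beaker, tip_box, jar from where it was at the start of the episode above 0.02 m).
It fails at once if a bystander is tipped over (angle between any of tube_green, tube_red, reagent, beaker, tip_box, jar's own z axis and vertical above 0.35 rad).
It also fails if it takes over 54 s, if anything falls off the work surface, if the arm or the gripper's body presses on something with over 40 N, if the wrist force passes 120 N, or if a joint passes its speed limit or range.

## Robot

A 6-joint arm with a two-finger parallel gripper is mounted at the origin on the work surface. World frame = base frame: x ahead of the robot, y to its left, z up, the work surface at z = 0. Lengths are in mm, angles in rad, forces in N, time in s.
With the tool pointing down it reaches from about 400 to 925 mm from the base axis. Payload 12.5 kg.
Tool frame: the origin (TCP) lies midway between the tips of the shut fingers; the grasp point (between the pads) lies 19 mm behind it (env.tcp_to_grasp is the distance from the TCP to the grasp point, in mm); z points along the fingers, y is the line along which they close (so a half turn about z gives the same grasp; the last joint's range is limited). The gripper opens to 95 mm and grips with 3 to 60 N. Pads are 20 mm wide; open, the fingers measure 119 mm over their backs; the gripper's body (75 mm by 180 mm) begins 59 mm behind the grasp point.
Start: joints at [1.217, 0.491, 1.559, -0, 1.092, -0.106], TCP at [153.277, 605.932, 214.661] pointing down, gripper open.
Joint ranges: [-3.1, 3.1], [-0.84, 2.19], [0.05, 2.79], [-1.13, 4.28], [0.06, 2.93], [-2.69, 2.69]. Speed limits (rad/s): [2.22, 2.22, 2.79, 3.14, 3.14, 3.14].

## Interface

Orientations are given as [roll, pitch, yaw] about the fixed x, y, z axes, in that order (R = Rz(yaw) Ry(pitch) Rx(roll)).
In Python, from cell import env gives the robot as it stands. The module is installed in compiled form; this text tells all that it offers.
- The arm moves only by the tool step_arm, never from a script. Its argument "plan" is a list that holds one entry, the list of rows, each a list of 5 numbers: the shift along the tool's x, y, z in mm, then the turn about the tool's z in degrees, then the opening, from -1 (shut) to 1 (fully open). A call has 1 to 8 rows; each row is the pose to reach, as a shift and turn from the pose commanded when the call began, along the tool's axes at that moment; what a row does not reach only later rows make up. A row lasts 1/12 s, in which the tool goes at most 41.7 mm and 7.16 degrees, less where a joint would pass 70% of its speed; a pose out of reach is approached as far as the arm can. A call with a gripper value outside its range is refused whole. The fingers move at their own pace and stop on an object; the grip force is fixed at half the most. Time passes only in rows, so rows that repeat a pose let the fingers close. It gives the time, the measured TCP pose, the force, the opening and the grip force at its end, in the units of the state.
- env.state(): the state, without advancing time (a new reading comes with each control period).
- env.read_camera(name): name is "side" or "top" or "wrist"; returns the picture (384x512x3 uint8, blue, green, red); there is no depth.
- env.get_calibration(name): a dict with "K" (3x3 intrinsics, pixels), "D" ([k1, k2, p1, p2, k3] as OpenCV has them; the pictures are not rectified), "extrinsics" (4x4, takes a point from world to camera coordinates). Camera axes: x right, y up, looking along -z (the intrinsics and any distortion apply to the point x, -y, -z); pixel columns grow to the right and rows downward; lengths in mm; the calibration is good to about 2 mm. A picture is of the moment at which its call begins: read the wrist's pose just before it. get_calibration takes no time and is no camera call; for the wrist camera it gives the pose at the moment of the call.
- env.job_done(): hands the job in; it is judged then, once.
The state is a dict: "t": time; "joints": joint angles; "qvel": joint speeds; "tau": joint torques, N m; "eef_pos": TCP position; "tcp_rot": TCP orientation; "ft_force": force on the tool from outside, world axes, zero at the start; "moment": the same for the moment, N m; "opening": opening from 0.0 (shut) to 1.0 (fully open); "grip_force": force on a finger pad.
Only numpy, scipy, OpenCV 4.12 (cv2) and the standard library are available. Lean on these libraries where they do the work, as an engineer would, in place of code of your own. Each camera call takes 0.05 s, during which the arm holds its last target. There are 200 camera calls.

## Working session

There is one attempt and no reset: what is moved stays moved. The work goes in short steps, Python scripts to look and compute and a tool call to move; the robot and the scene stay as the last step left them, time stands still between calls to the robot, and variables do not carry over. Pictures are saved under pics/ and viewed, at most 10 in all, crops included, and the job is handed in when it is done.

Besides the shell and the picture viewer there is one more tool, called after "Emit:" as name(argument=value, ...), one argument or row to a line, values as JSON. step_arm: Moves the arm, as the interface text tells. Its arguments: {"type":"object","properties":{"plan":{"type":"array"}},"required":["plan"]}

```bash
mkdir -p pics
cat > h.py <<'E'
import numpy as np, cv2
from cell import env
def ray(cal,px):
    K=np.array(cal["K"],float);D=np.array(cal["D"],float);E=np.array(cal["extrinsics"],float)
    n=cv2.undistortPoints(np.array([[px]],float),K,D)[0,0]
    d=E[:3,:3].T@np.array([n[0],-n[1],-1.0]);o=-E[:3,:3].T@E[:3,3]
    return o,d/np.linalg.norm(d)
def onz(cal,px,z):
    o,d=ray(cal,px);return o+d*(z-o[2])/d[2]
def proj(cal,P):
    E=np.array(cal["extrinsics"],float);p=E[:3,:3]@np.array(P,float)+E[:3,3]
    return cv2.projectPoints(np.array([[p[0],-p[1],-p[2]]]),np.zeros(3),np.zeros(3),np.array(cal["K"],float),np.array(cal["D"],float))[0][0,0]
E
python3 - <<'E'
from h import *
for n in ("top","side"):
    im=env.read_camera(n);cv2.imwrite(f"pics/{n}0.png",im);c=env.get_calibration(n)
    print(n,ray(c,(256,192)))
print(env.state())
E
```

```text
top (array([ 331.10743728,   -6.34565293, 1406.53905992]), array([ 0.1505776 , -0.01154957, -0.98853073]))
side (array([  427.77702749, -1378.76694768,   893.87024944]), array([ 0.08178629,  0.8729691 , -0.48086999]))
{'t': 0.1, 'joints': array([ 1.21736745e+00,  4.91524945e-01,  1.55937687e+00, -4.96740325e-06,
        1.09170482e+00, -1.05557589e-01]), 'qvel': array([ 0.0003615 , -0.00205623, -0.00245029, -0.00119749, -0.00014863,
       -0.00061585]), 'tau': array([ 2.53148864e-03, -6.13621259e+01, -2.58603466e+01,  6.94235321e-02,
        4.70503885e-02, -9.02346119e-05]), 'eef_pos': array([153.21839643, 605.71171786, 214.10824879]), 'tcp_rot': array([-3.14058386e+00, -1.02452682e-04,  2.89372360e+00]), 'ft_force': array([ 0.22137733, -0.53966759,  0.33812985]), 'moment': array([-0.11050447, -0.01168617,  0.0641643 ]), 'grip_force': 0.0, 'opening': 0.9994981526473319}
```

View pics/top0.png

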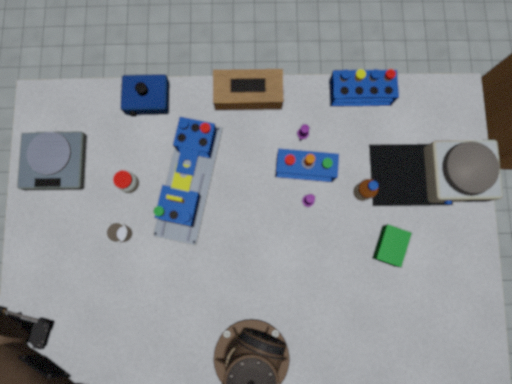

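View pics/side0.png

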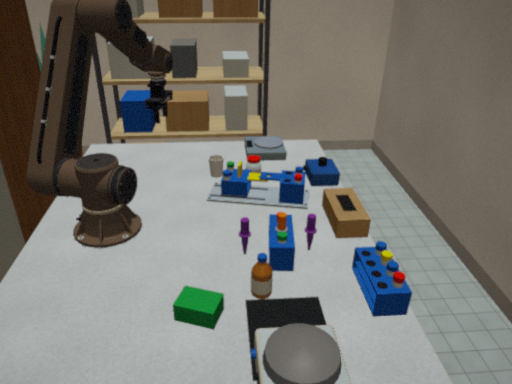

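The top view shows the dock from (165,238) to (205,125): the fixed rack is at (195,137), its hole at about (187,164), the yellow tongue at (181,182) and the tab at (174,198). The stand is at (308,165).

Candidates for the drift are orange at (310,160) in the stand, and purple at (304,131) and (309,199). I choose the orange one and check it in a crop.

Run:
```python
from h import *
im=cv2.imread("pics/top0.png");c=env.get_calibration("top")
hsv=cv2.cvtColor(im,cv2.COLOR_BGR2HSV)
def blobs(name,lo,hi,z,roi):
    x0,y0,x1,y1=roi
    m=cv2.inRange(hsv,np.array(lo),np.array(hi));mm=np.zeros_like(m);mm[y0:y1,x0:x1]=m[y0:y1,x0:x1]
    n,l,s,ce=cv2.connectedComponentsWithStats(mm)
    for i in range(1,n):
        if s[i,4]>8:
            rc=cv2.minAreaRect(np.argwhere(l==i)[:,::-1].astype(np.float32))
            print(name,ce[i].round(1),s[i,4],onz(c,ce[i],z).round(1),[onz(c,p,z)[:2].round(0).tolist() for p in cv2.boxPoints(rc)])
blobs("orange",(6,140,120),(16,255,255),156,(270,140,345,185))
blobs("yellow",(24,120,120),(34,255,255),94,(150,110,225,245))
blobs("blue",(105,120,60),(122,255,255),95,(150,110,345,245))
blobs("red",(0,140,100),(5,255,255),125,(180,110,345,185))
blobs("green",(45,120,60),(75,255,255),125,(150,140,345,225))
a=cv2.resize(im[110:250,145:225],None,fx=4,fy=4,interpolation=cv2.INTER_CUBIC)
b=cv2.resize(im[110:250,265:345],None,fx=4,fy=4,interpolation=cv2.INTER_CUBIC)
cv2.imwrite("pics/crop0.png",np.hstack([a,b]))
```

```text
orange [309.4 158.8] 21 [ 623.6 -187.9  156. ] [[636.0, -178.0], [635.0, -199.0], [610.0, -198.0], [610.0, -177.0]]
yellow [181.2 181.8] 220 [567.4 219.3  94. ] [[554.0, 251.0], [599.0, 240.0], [585.0, 187.0], [540.0, 198.0]]
yellow [174.4 198.2] 47 [514.1 240.5  94. ] [[514.0, 266.0], [524.0, 264.0], [514.0, 217.0], [504.0, 219.0]]
blue [192.  143.6] 1308 [694.  185.5  95. ] [[610.0, 264.0], [788.0, 228.0], [756.0, 105.0], [580.0, 144.0]]
blue [306.1 166.5] 1203 [ 612.5 -185.    95. ] [[582.0, -85.0], [673.0, -95.0], [652.0, -291.0], [562.0, -279.0]]
blue [179.1 206. ] 988 [488.6 225.   95. ] [[451.0, 301.0], [558.0, 281.0], [531.0, 160.0], [425.0, 181.0]]
red [204.9 127.8] 40 [737.5 140.2 125. ] [[739.0, 154.0], [752.0, 142.0], [737.0, 127.0], [723.0, 140.0]]
red [289.4 159.5] 41 [ 629.2 -128.8  125. ] [[628.0, -115.0], [644.0, -131.0], [631.0, -143.0], [615.0, -127.0]]
green [326.8 162.8] 62 [ 617. -247.  125.] [[630.0, -235.0], [629.0, -261.0], [603.0, -260.0], [604.0, -234.0]]
green [158.7 210.7] 57 [471.1 283.2 125. ] [[483.0, 295.0], [483.0, 270.0], [461.0, 270.0], [461.0, 295.0]]
```

View pics/crop0.png

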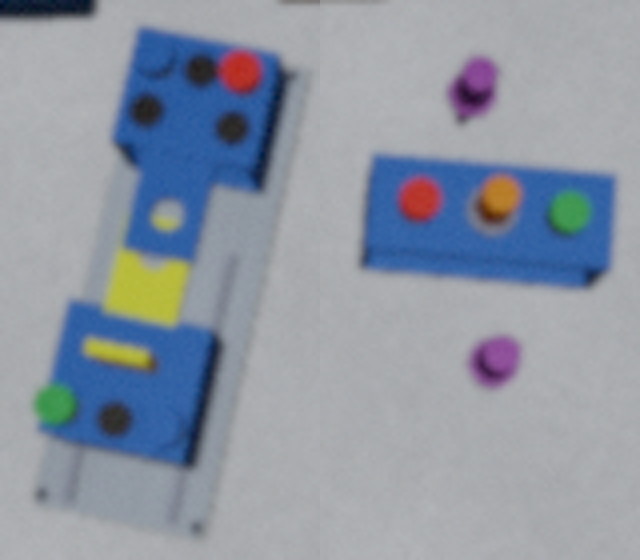

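The crop confirms it: the orange head at crop (500,195) is in the stand's middle place, between the red tube at (420,200) and the green tube at (570,212). The upper hole is at crop (168,215), which is picture (187.0,163.8).

```bash
cat >> h.py <<'E'
def shift(P,yaw=None):
    s=env.state();y=s["tcp_rot"][2];d=np.array(P,float)-s["eef_pos"]
    dx=np.cos(y)*d[0]+np.sin(y)*d[1];dy=np.sin(y)*d[0]-np.cos(y)*d[1]
    t=None if yaw is None else np.degrees((y-yaw+np.pi)%(2*np.pi)-np.pi)
    return np.round([dx,dy,-d[2]],1),t
E
python3 - <<'E'
from h import *
c=env.get_calibration("top")
tab=onz(c,(173.9,197.6),149);hole=onz(c,(187,163.8),105);print("tab",tab,"hole",hole)
yaw=-0.2;ux=np.array([np.cos(yaw),np.sin(yaw),0]);uy=np.array([-ux[1],ux[0],0])
d=tab-hole;print("along",d@ux,"side",d@uy, "carriage",-90-d@ux)
P=tab-38*ux;P[2]=190;print(P,shift(P,np.pi+yaw));P[2]=125;print(P,shift(P))
o=onz(c,(309.4,158.8),154);print("drift",o)
E
```

```text
tab [508.41701023 231.73328161 149.        ] hole [624.12788746 199.54777416 105.        ]
along -119.79863669446635 side 8.555737598328296 carriage 29.798636694466353
[471.17448027 239.28271618 190.        ] (array([-398.1, -277.2,   24.1]), np.float64(-2.742694457799294))
[471.17448027 239.28271618 125.        ] (array([-398.1, -277.2,   89.1]), None)
drift [ 623.96750258 -188.09770763  154.        ]
```

Emit:
step_arm(
  plan=[
    [[-40,-28,0,-2.7,-1],[-80,-56,0,-2.7,-1],[-120,-84,0,-2.7,-1],[-155,-108,0,-2.7,-1],[-190,-132,0,-2.7,-1],[-225,-157,0,-2.7,-1],[-260,-181,0,-2.7,-1],[-290,-202,0,-2.7,-1]],
  ],
)

```text
t: 0.77
eef_pos: [372.6, 352.4, 214.6]
tcp_rot: [-3.142, -0.0, 2.941]
ft_force: [0.7, 2.2, 0.3]
opening: 0.497
grip_force: 0.0
```

Run:
```python
from h import *
print(shift((471,239,200),np.pi-.2),env.state()["t"])
```

```text
(array([-119.1,  -91.5,   14.6]), np.float64(-0.02685089818089229)) 0.7667
```

Emit:
step_arm(
  plan=[
    [[-30,-22,5,0,-1],[-60,-44,10,0,-1],[-90,-66,14,0,-1],[-108,-80,14,0,-1],[-108,-80,14,0,-1],[-108,-80,14,0,-1]],
  ],
)

```text
t: 1.27
eef_pos: [462.0, 253.3, 200.3]
tcp_rot: [-3.141, -0.001, 2.938]
ft_force: [-0.1, 1.5, 0.2]
opening: 0.075
grip_force: 0.0
```

Run:
```python
from h import *
print(shift((471,239,125),np.pi-.2),env.state()["t"])
c=env.get_calibration("wrist");im=env.read_camera("wrist");cv2.imwrite("pics/w1.png",im)
print(proj(c,(508.4,231.7,149)),proj(c,(624.1,199.5,105)))
```

```text
(array([-11.7, -12.2,  75.3]), np.float64(-0.18154588537410196)) 1.2667
[242.20789852 260.41444768] [238.58668702 333.64390035]
```

View pics/w1.png

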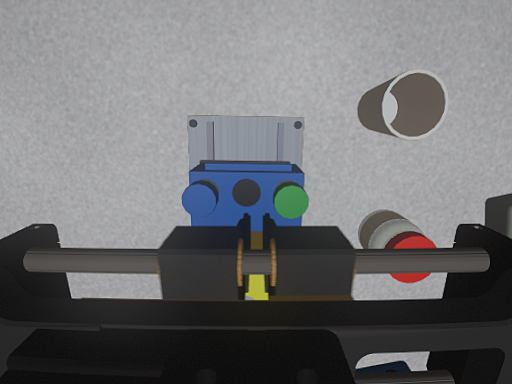

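The wrist view shows the sliding rack's caps at (200,200) and (291,200), with the shut fingers at (256,240). I check the tab estimate against the caps.

Run:
```python
from h import *
c=env.get_calibration("wrist")
a=onz(c,(200,200),128);b=onz(c,(291,200),128);print(a,b,np.linalg.norm(a-b))
d=(b-a);print("yaw",np.arctan2(-d[0],d[1])); m=(a+b)/2;yaw=-.2;ux=np.array([np.cos(yaw),np.sin(yaw),0]);print("tab",m+48*ux)
p=onz(c,(193,123),12);q=onz(c,(298,125),12);print(p,q,np.arctan2(-(q-p)[0],(q-p)[1]),(p+q)/2)
```

```text
[450.4245551  203.93168062 128.        ] [467.40503629 286.63128409 128.        ] 84.4248846975273
yaw -0.20251261740934964
tab [505.95799143 235.74535447 128.        ]
[376.4350634  189.66526974  12.        ] [406.11023049 321.18384525  12.        ] -0.22191856909074134 [391.27264695 255.42455749  12.        ]
```

Emit:
step_arm(
  plan=[
    [[-12,-11,0,0,-1],[-12,-11,10,0,-1],[-12,-11,40,0,-1],[-12,-11,65,0,-1],[-12,-11,75,0,-1],[-25,-11,75,0,-1],[-34,-11,75,0,-1],[-39,-11,75,0,-1]],
  ],
)

```text
t: 1.98
eef_pos: [499.0, 236.0, 126.4]
tcp_rot: [3.141, 0.001, 2.941]
ft_force: [-3.0, 1.7, -1.4]
opening: 0.003
grip_force: 1.4
```

Emit:
step_arm(
  plan=[
    [[-4,0,0,0,-1],[-8,0,0,0,-1],[-12,0,0,0,-1],[-15,0,0,0,-1],[-15,0,0,0,-1]],
  ],
)

```text
t: 2.4
eef_pos: [513.2, 232.5, 126.1]
tcp_rot: [3.141, 0.001, 2.941]
ft_force: [-0.2, 0.1, 0.1]
opening: 0.007
grip_force: 0.0
```

Emit:
step_arm(
  plan=[
    [[-2,0,0,0,-1],[-4,0,0,0,-1],[-6,0,0,0,-1],[-6,0,0,0,-1]],
  ],
)

```text
t: 2.73
eef_pos: [518.6, 231.3, 125.7]
tcp_rot: [3.142, 0.0, 2.941]
ft_force: [-1.0, -0.0, 0.6]
opening: 0.004
grip_force: 0.2
```

Emit:
step_arm(
  plan=[
    [[-1,0,0,0,-1],[-2,0,0,0,-1],[-3,0,0,0,-1],[-3,0,0,0,-1]],
  ],
)

```text
t: 3.07
eef_pos: [521.3, 230.9, 125.6]
tcp_rot: [3.142, 0.0, 2.941]
ft_force: [-2.2, 0.3, 1.8]
opening: 0.01
grip_force: 0.7
```

Emit:
step_arm(
  plan=[
    [[-1,0,0,0,-1],[-2,0,0,0,-1],[-3,0,0,0,-1],[-4,0,0,0,-1]],
  ],
)

```text
t: 3.4
eef_pos: [523.0, 230.4, 125.6]
tcp_rot: [-3.141, -0.005, 2.941]
ft_force: [-18.0, 5.5, 11.5]
opening: 0.008
grip_force: 9.4
```

Emit:
step_arm(
  plan=[
    [[-1,0,0,0,-1],[-2,0,0,0,-1],[-3,0,0,0,-1]],
  ],
)

```text
t: 3.65
eef_pos: [523.1, 230.3, 125.6]
tcp_rot: [-3.14, -0.01, 2.941]
ft_force: [-32.1, 10.3, 20.2]
opening: 0.005
grip_force: 17.1
```

The stop is reached: force rises while position stands still. I back off, rise, and go to a viewpoint beside the hole on the way to the stand.

Emit:
step_arm(
  plan=[
    [[10,0,0,0,-1],[22,0,0,0,-1],[22,0,-30,0,-1],[22,0,-70,0,-1],[22,0,-110,6,-1],[10,-20,-120,13,-0.5],[-20,-50,-120,20,0.0],[-50,-75,-120,27,0.3]],
  ],
)

```text
t: 4.32
eef_pos: [562.4, 145.4, 247.3]
tcp_rot: [3.139, 0.003, 2.466]
ft_force: [0.7, 1.2, -0.3]
opening: 0.162
grip_force: 0.0
```

Run:
```python
from h import *
print(shift((612,125,240),1.37),env.state()["t"])
im=env.read_camera("top")
cv2.imwrite("pics/top1.png",cv2.resize(im[110:250,145:225],None,fx=4,fy=4,interpolation=cv2.INTER_CUBIC))
```

```text
(array([-51.5,  15.1,   7.3]), np.float64(62.79010787411846)) 4.3167
```

Emit:
step_arm(
  plan=[
    [[-12,4,0,7,0.3],[-24,8,0,14,0.3],[-36,11,0,21,0.3],[-45,14,5,28,0.3],[-45,15,5,35,0.3],[-45,15,5,42,0.3],[-45,15,5,49,0.3],[-45,15,5,56,0.3]],
  ],
)

```text
t: 5.03
eef_pos: [606.7, 129.7, 240.3]
tcp_rot: [3.141, 0.0, 1.486]
ft_force: [0.5, 0.2, 0.0]
opening: 0.65
grip_force: 0.0
```

Emit:
step_arm(
  plan=[
    [[0,0,0,4,0.3],[0,0,0,4,0.3],[0,0,0,4,0.3]],
  ],
)

```text
t: 5.28
eef_pos: [606.6, 129.8, 240.5]
tcp_rot: [3.141, -0.0, 1.425]
ft_force: [-0.4, 0.0, 0.1]
opening: 0.649
grip_force: 0.0
```

Run:
```python
from h import *
s=env.state();print(s["t"],s["eef_pos"],s["tcp_rot"])
c=env.get_calibration("wrist");im=env.read_camera("wrist");cv2.imwrite("pics/w2.png",im)
np.savez("w2.npz",**{k:np.array(v) for k,v in c.items()})
print(proj(c,(624.1,199.5,105)))
```

```text
5.2833 [606.62096448 129.78006899 240.52259518] [ 3.14114855e+00 -4.82639643e-05  1.42501958e+00]
[263.52751206 121.63908459]
```

View pics/w2.png

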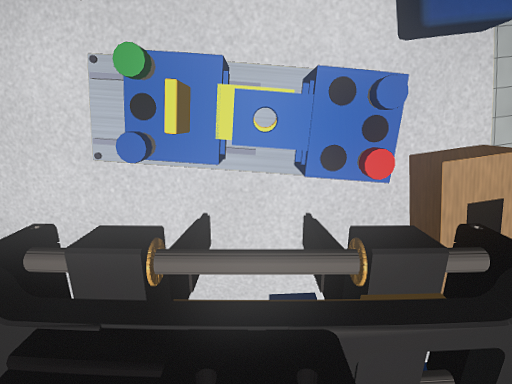

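The blue tongue's hole is at about (265,119), with the yellow tongue under the blue one. The rack is home, with a sideways offset. I fit the hole's rim.

Run:
```python
from h import *
im=cv2.imread("pics/w2.png");c=dict(np.load("w2.npz"))
hsv=cv2.cvtColor(im,cv2.COLOR_BGR2HSV);blue=cv2.inRange(hsv,np.array((100,120,40)),np.array((125,255,255)))
r=cv2.bitwise_not(blue)[100:139,245:286]
n,l,s,ce=cv2.connectedComponentsWithStats(r)
i=l[19,20];print(s[i])
cn=max(cv2.findContours((l==i).astype(np.uint8),cv2.RETR_EXTERNAL,cv2.CHAIN_APPROX_NONE)[0],key=cv2.contourArea)
e=cv2.fitEllipse(cn);ct=np.array(e[0])+(245,100);print(e,ct)
H=onz(c,ct,105);print("hole",H,"diam",[np.linalg.norm(onz(c,ct+(d/2+.5,0),105)-onz(c,ct-(d/2+.5,0),105)) for d in e[1]])
# cross-check: fixed rack caps midpoint (hole + 122 ux), z132
a=onz(c,(380,163),132);b=onz(c,(391,92),132);m=(a+b)/2;d=b-a
yaw=np.arctan2(-d[0],d[1]);print(a,b,np.linalg.norm(d),yaw,"hole from caps",m-122*np.array([np.cos(-.2),np.sin(-.2),0]))
print("drift approach",shift((624,-188,220),1.47))
```

```text
[  8   7  24  25 471]
((19.610422134399414, 19.201637268066406), (23.385744094848633, 23.8515625), 174.52474975585938) [264.61042213 119.20163727]
hole [625.62810646 201.8892133  105.        ] diam [np.float64(26.546515868379668), np.float64(27.05370937041722)]
[737.50408331 141.11294079 132.        ] [751.66621496 210.19264761 132.        ] 70.51646522241222 -0.20220959595785085 hole from caps [625.01702664 199.89045255 132.        ]
drift approach (array([-311.9,   63.3,   20.5]), np.float64(-2.561540825637265))
```

Emit:
step_arm(
  plan=[
    [[-40,7,0,-2.5,0.3],[-80,14,0,-2.5,0.3],[-120,20,0,-2.5,0.3],[-160,27,0,-2.5,0.3],[-200,34,0,-2.5,0.3],[-240,41,0,-2.5,0.3],[-280,47,0,-2.5,0.3],[-315,53,0,-2.5,0.3]],
  ],
)

```text
t: 6.0
eef_pos: [612.1, -192.2, 240.6]
tcp_rot: [3.141, 0.0, 1.468]
ft_force: [0.3, -0.9, 0.1]
opening: 0.651
grip_force: 0.0
```

Emit:
step_arm(
  plan=[
    [[-30,5,0,0,0.3],[-55,9,0,0,0.3],[-60,10,0,0,0.3],[-60,10,0,0,0.3],[-60,10,0,0,0.3]],
  ],
)

```text
t: 6.42
eef_pos: [616.0, -249.8, 240.4]
tcp_rot: [-3.141, -0.0, 1.467]
ft_force: [0.9, 0.6, 0.1]
opening: 0.65
grip_force: 0.0
```

Run:
```python
from h import *
s=env.state();print(s["t"],s["eef_pos"],s["tcp_rot"])
c=env.get_calibration("wrist");im=env.read_camera("wrist");cv2.imwrite("pics/w3.png",im)
np.savez("w3.npz",**{k:np.array(v) for k,v in c.items()})
print(proj(c,(624,-188,156)))
```

```text
6.4167 [ 616.0325568  -249.7947487   240.36760722] [-3.14125713e+00 -4.60966327e-04  1.46692863e+00]
[258.80318449 131.74502468]
```

View pics/w3.png

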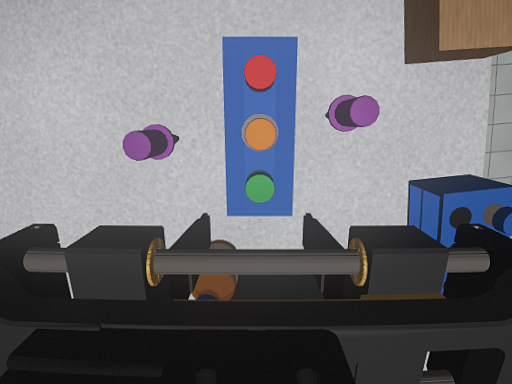

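The orange head is at (260,134) in the middle place, with the red cap at (260,72), the green cap at (260,188), and the purple look-alikes well clear.

Run:
```python
from h import *
im=cv2.imread("pics/w3.png");c=dict(np.load("w3.npz"))
hsv=cv2.cvtColor(im,cv2.COLOR_BGR2HSV);m=cv2.inRange(hsv,np.array((6,100,150)),np.array((20,255,255)));m[:100]=0;m[165:]=0;m[:,:230]=0;m[:,290:]=0
cn=max(cv2.findContours(m,cv2.RETR_EXTERNAL,cv2.CHAIN_APPROX_NONE)[0],key=cv2.contourArea)
(x,y),r=cv2.minEnclosingCircle(cn);e=cv2.fitEllipse(cn);print((x,y),r,e)
D=onz(c,e[0],156);print("drift",D,"diam",np.linalg.norm(onz(c,(x+r,y),156)-onz(c,(x-r,y),156)))
a=onz(c,(260,72),120);b=onz(c,(260,188),120);d=a-b;print(a,b,np.linalg.norm(d),"yaw",np.arctan2(-d[0],d[1]),"mid",(a+b)/2)
print(shift((D[0],D[1],200),1.47))
```

```text
(260.02337646484375, 133.83644104003906) 15.959420204162598 ((260.0877685546875, 133.9349822998047), (30.44964027404785, 30.948801040649414), 10.441429138183594)
drift [ 624.97043229 -190.08315737  156.        ] diam 29.2752372195782
[ 631.42238554 -130.75862556  120.        ] [ 619.36948096 -249.3073808   120.        ] 119.1598920633744 yaw -0.10132228241275319 mid [ 625.39593325 -190.03300318  120.        ]
(array([59.7,  2.7, 40.5]), np.float64(-0.13899682150825837))
```

Emit:
step_arm(
  plan=[
    [[30,1.5,0,0,0.3],[60,2.7,0,0,0.3],[60,2.7,20,0,0.3],[60,2.7,55,0,0.3],[60,2.7,90,0,0.3],[60,2.7,115,0,0.3],[60,2.7,129,0,0.3],[60,2.7,129,0,0.3]],
  ],
)

```text
t: 7.13
eef_pos: [623.9, -188.7, 108.6]
tcp_rot: [-3.137, -0.002, 1.468]
ft_force: [-0.8, 0.9, 0.1]
opening: 0.65
grip_force: 0.0
```

Emit:
step_arm(
  plan=[
    [[0,0,0,0,-1],[0,0,0,0,-1],[0,0,0,0,-1],[0,0,0,0,-1],[0,0,0,0,-1],[0,0,0,0,-1]],
  ],
)

```text
t: 7.63
eef_pos: [625.5, -191.0, 112.4]
tcp_rot: [3.14, 0.0, 1.466]
ft_force: [0.1, 0.2, 4.3]
opening: 0.309
grip_force: 30.0
```

Emit:
step_arm(
  plan=[
    [[0,0,-10,0,-1],[0,0,-35,0,-1],[0,0,-70,0,-1],[0,0,-105,0,-1],[0,0,-125,0,-1],[20,-2,-128,0,-1],[50,-5,-128,0,-1],[80,-8,-128,0,-1]],
  ],
)

```text
t: 8.3
eef_pos: [625.1, -110.3, 240.6]
tcp_rot: [3.141, 0.0, 1.464]
ft_force: [-0.5, 0.8, -2.2]
opening: 0.312
grip_force: 30.0
```

Emit:
step_arm(
  plan=[
    [[35,-3.6,0,0,-1],[70,-7.2,0,0,-1],[105,-10.9,0,0,-1],[140,-14.5,0,0,-1],[175,-18.1,0,0,-1],[210,-21.7,0,0,-1],[240,-24.8,0,0,-1],[260,-27,0,0,-1]],
  ],
)

```text
t: 8.97
eef_pos: [625.2, 153.7, 240.1]
tcp_rot: [-3.141, -0.0, 1.468]
ft_force: [0.1, -0.4, -2.5]
opening: 0.31
grip_force: 30.0
```

Emit:
step_arm(
  plan=[
    [[20,-2,0,0,-1],[35,-3.6,0,0,-1],[35,-3.6,0,0,-1],[35,-3.6,0,0,-1],[35,-3.6,0,0,-1]],
  ],
)

```text
t: 9.38
eef_pos: [625.9, 185.3, 239.7]
tcp_rot: [-3.141, 0.0, 1.466]
ft_force: [-0.6, -0.2, -2.2]
opening: 0.313
grip_force: 30.0
```

Run:
```python
from h import *
s=env.state();print(s["t"],s["eef_pos"],s["tcp_rot"],s["ft_force"],s["opening"])
print(shift((626.2,201,235)))
c=env.get_calibration("wrist");im=env.read_camera("wrist");cv2.imwrite("pics/w4.png",im)
np.savez("w4.npz",**{k:np.array(v) for k,v in c.items()})
e=s["eef_pos"];print(proj(c,(625.6,201.9,105)),"tip",proj(c,(e[0],e[1],e[2]-97)))
```

```text
9.3833 [625.88360545 185.30401072 239.73914013] [-3.14144687e+00  2.29432268e-04  1.46581700e+00] [-0.55938309 -0.15553103 -2.17170643] 0.3134614114105436
(array([15.6, -1.3,  4.7]), None)
[255.19563461 171.57840613] tip [257.08564045 194.04919366]
```

View pics/w4.png

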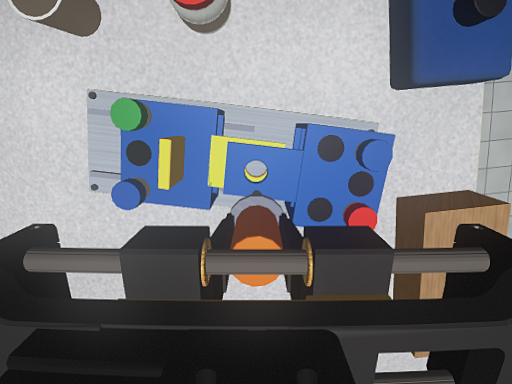

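The drift is held upright, and the hole at (256,171) agrees with the predicted (255,172). I go over it and down to just above the tongue.

Emit:
step_arm(
  plan=[
    [[15.5,-1.3,0,0,-1],[15.5,-1.3,15,0,-1],[15.5,-1.3,30,0,-1],[15.5,-1.3,30,0,-1],[15.5,-1.3,30,0,-1],[15.5,-1.3,30,0,-1]],
  ],
)

```text
t: 9.93
eef_pos: [626.6, 201.5, 210.5]
tcp_rot: [3.141, -0.0, 1.466]
ft_force: [-0.2, 0.4, -2.0]
opening: 0.309
grip_force: 30.0
```

Run:
```python
from h import *
s=env.state();print(s["t"],s["eef_pos"],s["ft_force"],shift((626.2,201,122.4)))
im=env.read_camera("side");c=env.get_calibration("side");e=s["eef_pos"]
p=proj(c,(626,201,125)).astype(int);print(p)
cv2.imwrite("pics/s5.png",cv2.resize(im[p[1]-50:p[1]+50,p[0]-65:p[0]+65],None,fx=6,fy=6,interpolation=cv2.INTER_CUBIC))
```

```text
9.9333 [626.64906475 201.50020637 210.47090416] [-0.1819664   0.36232889 -2.01572211] (array([-0.5, -0.4, 88.1]), None)
[268 170]
```

View pics/s5.png

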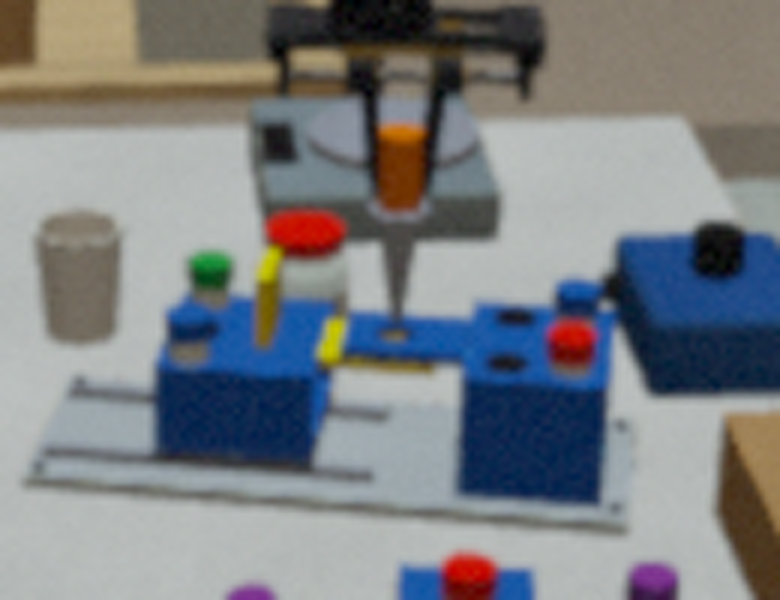

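The point is right over the hole (crop 396,330). I descend, watching the force.

Emit:
step_arm(
  plan=[
    [[-0.3,-0.3,8,0,-1],[-0.3,-0.3,16,0,-1],[-0.3,-0.3,24,0,-1],[-0.3,-0.3,32,0,-1],[-0.3,-0.3,32,0,-1]],
  ],
)

```text
t: 10.4
eef_pos: [625.1, 201.1, 175.3]
tcp_rot: [-3.139, 0.001, 1.466]
ft_force: [0.2, 0.7, -2.7]
opening: 0.313
grip_force: 30.0
```

Emit:
step_arm(
  plan=[
    [[0,0,6,0,-1],[0,0,12,0,-1],[0,0,18,0,-1],[0,0,18,0,-1]],
  ],
)

```text
t: 10.73
eef_pos: [625.6, 201.4, 158.3]
tcp_rot: [-3.14, -0.0, 1.466]
ft_force: [-0.1, 1.4, -3.0]
opening: 0.308
grip_force: 30.0
```

Emit:
step_arm(
  plan=[
    [[0,0,4,0,-1],[0,0,8,0,-1],[0,0,12,0,-1],[0,0,12,0,-1]],
  ],
)

```text
t: 11.07
eef_pos: [626.2, 201.8, 147.2]
tcp_rot: [3.141, -0.001, 1.466]
ft_force: [3.3, 4.2, -3.7]
opening: 0.311
grip_force: 30.0
```

Emit:
step_arm(
  plan=[
    [[0,0,4,0,-1],[0,0,8,0,-1],[0,0,12,0,-1],[0,0,12,0,-1]],
  ],
)

```text
t: 11.4
eef_pos: [626.5, 201.9, 135.5]
tcp_rot: [3.14, -0.001, 1.466]
ft_force: [3.8, 5.5, -3.3]
opening: 0.309
grip_force: 30.0
```

Emit:
step_arm(
  plan=[
    [[0,0.4,3,0,-1],[0,0.4,6,0,-1],[0,0.4,9,0,-1],[0,0.4,9,0,-1]],
  ],
)

```text
t: 11.73
eef_pos: [626.7, 201.9, 126.7]
tcp_rot: [3.14, -0.001, 1.466]
ft_force: [2.0, 5.3, -1.6]
opening: 0.316
grip_force: 30.0
```

Emit:
step_arm(
  plan=[
    [[0,0,1.5,0,-1],[0,0,3,0,-1],[0,0,4.5,0,-1],[0,0,5,0,-1]],
  ],
)

```text
t: 12.07
eef_pos: [626.8, 202.0, 122.4]
tcp_rot: [3.14, -0.001, 1.466]
ft_force: [0.9, 5.9, 8.8]
opening: 0.315
grip_force: 30.0
```

Emit:
step_arm(
  plan=[
    [[0,0,1,0,-1],[0,0,2,0,-1],[0,0,3,0,-1],[0,0,3,0,-1]],
  ],
)

```text
t: 12.4
eef_pos: [627.0, 202.1, 122.3]
tcp_rot: [3.138, -0.002, 1.466]
ft_force: [-5.7, 5.7, 27.3]
opening: 0.311
grip_force: 30.0
```

Seated. I release and rise.

Emit:
step_arm(
  plan=[
    [[0,0,-2,0,0.3],[0,0,-2,0,0.3],[0,0,-2,0,0.3],[0,0,-2,0,0.3],[0,0,-2,0,0.3]],
  ],
)

```text
t: 12.82
eef_pos: [626.1, 201.1, 120.1]
tcp_rot: [-3.141, 0.0, 1.466]
ft_force: [-0.4, -0.1, -0.7]
opening: 0.605
grip_force: 0.0
```

Emit:
step_arm(
  plan=[
    [[0,0,-15,0,0.3],[0,0,-45,0,0.3],[0,0,-80,0,0.3],[0,0,-115,0,0.3],[-40,0,-118,0,0.3],[-75,0,-118,0,0.3],[-75,0,-118,0,0.3],[-75,0,-118,0,0.3]],
  ],
)

```text
t: 13.48
eef_pos: [618.4, 125.2, 238.7]
tcp_rot: [-3.141, 0.0, 1.464]
ft_force: [-0.4, -0.4, -0.4]
opening: 0.652
grip_force: 0.0
```

Run:
```python
from h import *
s=env.state();print(s["t"],s["eef_pos"],s["ft_force"],s["opening"])
c=env.get_calibration("wrist");im=env.read_camera("wrist");cv2.imwrite("pics/w6.png",im)
print("flange top",proj(c,(625.6,201.9,111)),"head top",proj(c,(625.6,201.9,166)))
hsv=cv2.cvtColor(im,cv2.COLOR_BGR2HSV);m=cv2.inRange(hsv,np.array((6,100,150)),np.array((20,255,255)));p=proj(c,(625.6,201.9,166)).astype(int);k=np.zeros_like(m);k[p[1]-40:p[1]+40,p[0]-40:p[0]+40]=255
cn=max(cv2.findContours(m&k,cv2.RETR_EXTERNAL,cv2.CHAIN_APPROX_NONE)[0],key=cv2.contourArea);e=cv2.fitEllipse(cn);print(e,onz(c,e[0],166))
```

```text
13.4833 [618.41815506 125.15543131 238.68600771] [-0.36224526 -0.44729284 -0.44310338] 0.6522377940628754
flange top [255.98525869 116.21923448] head top [255.94590081 114.60109383]
((256.3684997558594, 112.97581481933594), (32.48140335083008, 33.85769271850586), 7.524028301239014) [626.10767165 203.20941522 166.        ]
```

View pics/w6.png

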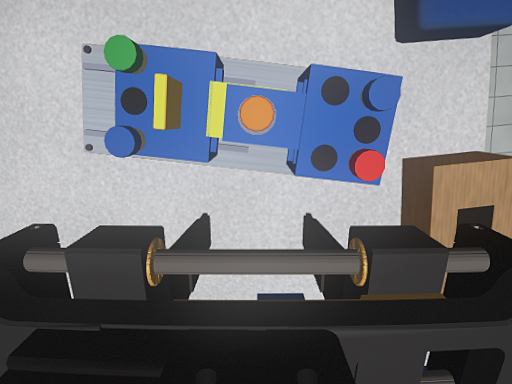

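The drift is seated upright at (256,113), the two tongues are in line, and the gripper is clear. I hand in.

```bash
python3 -c "
from cell import env
print(env.job_done())"
```

```text
the job is handed in; nothing more can be done
None
```

I handed the job in at about 13.5 s: the rack is home against its stop, and the drift is seated through both tongues with the racks in line and released. The last wrist picture agrees, but the hand-in call gave no verdict.

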